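Unstack the sample containers into their fitted holders

TASK

Take the stack on the lab bench apart from the top down and gently set each container upright and flat inside the rim of the empty holder made for its shape and size: first the small round pot, then the square box and the wide round pot in either order, and the long slide box last. Do not tip any container, and leave the bottle and the potted seedling alone.

Things in the scene. Friction and masses are not known exactly. Their poses are not given: they have to be found in the camera images.
- slide_box: Long plain brown wooden slide box with small steel plates on its long sides, 150 (x) x 60 (y) x 40 mm high, about 350 g, the bottom of the stack; closed, the lid does not open. Origin at the centre of its underside, x along its length, z up.
- square_box: Square white plastic sample box, 52 x 52 x 40 mm high, about 120 g, standing on one end half of the slide box, 45 mm or so from its middle, sides nearly parallel to it. Origin at the centre of its underside, z up, x and y parallel to its sides.
- wide_pot: Wide round pot, 52 mm diameter, 40 mm high, straight sides, white with a flat white lid, about 120 g, standing on the other end half of the slide box. Origin at the centre of its underside, z up.
- small_pot: Small round amber pot with flat black lid, 32 mm diameter, 40 mm high, straight sides, about 60 g, standing on top of either the square box or the wide pot. Origin at the centre of its underside, z up.
- long_holder: Long rectangular holder for the slide box, outside 174 (x) x 84 (y) mm, inside 166 x 76 mm. Fixed. Black plastic rim 4 mm wide round a flat grey floor; origin at the centre of its underside, z up; floor 4 mm above the origin, rim top 10 mm above the origin; 8 mm of room all round when its thing is centred.
- square_holder: Square holder for the square box, outside 76 x 76 mm, inside 68 x 68 mm, x and y parallel to its sides. Fixed. Black plastic rim 4 mm wide round a flat grey floor; origin at the centre of its underside, z up; floor 4 mm above the origin, rim top 10 mm above the origin; 8 mm of room all round when its thing is centred.
- wide_round_holder: Round holder for the wide pot, outside diameter 76 mm, inside 68 mm. Fixed. Black plastic rim 4 mm wide round a flat grey floor; origin at the centre of its underside, z up; floor 4 mm above the origin, rim top 10 mm above the origin; 8 mm of room all round when its thing is centred.
- small_round_holder: Round holder for the small pot, outside diameter 56 mm, inside 48 mm. Fixed. Black plastic rim 4 mm wide round a flat grey floor; origin at the centre of its underside, z up; floor 4 mm above the origin, rim top 10 mm above the origin; 8 mm of room all round when its thing is centred.
- reagent_bottle: Bystander, to be left alone: clear glass bottle with a blue cap, 60 mm diameter, 130 mm high, standing on the bench. Origin at the centre of its underside, z up.
- seedling_pot: Bystander, to be left alone: terracotta pot, 68 mm diameter, 60 mm high, with green seedling leaves up to 135 mm high. Origin at the centre of its underside, z up.
There are look-alikes about, which are no part of the job. What is shaped like the square_box but orange or purple is not meant.

How it is judged:
By the outcome, as a careful person would: the job done as asked, in the order asked, and still so for the second after the job is handed in, with the robot touching nothing.
It also fails if it takes over 106 s, if anything falls off the work surface, if the arm or the gripper's body presses on something with over 40 N, if the wrist force passes 120 N, or if a joint passes its speed limit or range.

ROBOT

A 7-joint arm with a two-finger parallel gripper is mounted at the origin on the work surface. World frame = base frame: x ahead of the robot, y to its left, z up, the work surface at z = 0. Lengths are in m, angles in rad, forces in N, time in s.
With the tool pointing down it reaches from about 0.425 to 1.025 m from the base axis. Payload 9.4 kg.
Tool frame: the origin (TCP) lies at the very end of the fingers, on their centre line; the grasp point (between the pads) lies 19 mm behind it; z points along the fingers, y is the line along which they close (so a half turn about z gives the same grasp; the last joint's range is limited). The gripper opens to 85 mm and grips with 20 to 120 N. Pads are 22 mm wide; open, the fingers measure 114 mm over their backs; the gripper's body (76 mm by 85 mm) begins 54 mm behind the grasp point. The pads swing forward as they close: fully open they stand 13 mm farther back than shut.
Start: joints at [-1.392, 0.599, -0.003, 1.599, 0.002, 0.943, -0.08], TCP at [0.183, 0.701, 0.231] pointing down, gripper open.
Joint ranges: [-2.57, 2.57], [-0.35, 1.97], [-1.29, 1.29], [0.11, 2.56], [-1.05, 4.19], [0.11, 1.86], [-2.63, 2.63]. Speed limits (rad/s): [2.22, 2.22, 3.01, 3.01, 3.14, 3.14, 3.14].

INTERFACE

Orientations are given as a rotation vector (axis times angle).
In Python, from cell import ctrl gives the robot as it stands.
- The arm moves only by the tool jog_arm, never from a script. Its argument "rows" is a list of rows, each an object with "gripper": the finger opening in mm, from 0 to 85.4; "travel": the shift along the tool's x, y, z as a fraction of full scale, a list of three; "twist": the turn about the tool's z as a fraction of full scale. In form: [{"gripper": gripper, "travel": [x, y, z], "twist": twist}, ...]. A call has 1 to 5 rows; each row is the pose to reach, as a shift and turn from the pose commanded when the call began, along the tool's axes at that moment, turning the shorter way round; what a row does not reach only later rows make up. Full scale, the value 1, is 400 mm for a shift and 180 degrees for a turn. A row lasts 1/8 s, in which the tool goes at most 62.5 mm and 10.7 degrees, less where a joint would pass 70% of its speed; a pose out of reach is approached as far as the arm can. A call with a number of a shift or a turn outside -1 to 1 is refused whole. A call with a gripper value outside its range is refused whole. The fingers move at their own pace and stop on an object; the grip force is fixed at half the most. Time passes only in rows, so rows that repeat a pose let the fingers close. It gives the time, the measured TCP pose, the force, the opening and the grip force at its end, in the units of the state.
- ctrl.state(): the state, without advancing time (a new reading comes with each control period).
- ctrl.snapshot(name): name is "scene" or "top"; returns (picture, depth): 480x640x3 uint8, red, green, blue; 480x640 float32, m along the optical axis (not along the pixel's ray), 0 where there is no reading.
- ctrl.get_calibration(name): a dict with "camera_matrix" (3x3 intrinsics, pixels), "k1" (the pictures are not rectified: a ray, as slopes to the right and down, at radius r is drawn at 1 + k1 r^2 times it, then the intrinsics apply), "rvec" (rotation vector, rad) and "tvec" (3), from world to camera coordinates, as OpenCV has them. Camera axes: x right, y down, z forward; pixel columns grow to the right and rows downward; lengths in m; the calibration is good to about 2 mm. A picture is of the moment at which its call begins. get_calibration takes no time and is no camera call.
- ctrl.close_job(): hands the job in; it is judged then, once.
Trained networks look in the newest picture that a camera, given by its name, has taken for a name from the list of things; names that differ only in an ending like _2 or _b are one class to them, and where a whole thing is asked for, a point or a joint stands for the part that bears it (a point fixed in the world has none). Each returns a list of dicts, best first, with "score" (0 to 1); they miss things now and then, are a little off and sometimes report something else, mostly with a low value. They report only what shows in the picture. A call takes as long as a camera call. They do not tell look-alikes from the thing itself.
- ctrl.regions_of(target, camera): "mask" (480x640 bool, what is visible of it) and "centre" ([column, row] as shares, 0 to 1, of the picture: columns of its width, rows of its height, amid what is visible of it).
- ctrl.place_of(target, camera): "centre" ([column, row] as shares, 0 to 1, of the picture: columns of its width, rows of its height: a listed point, or the origin of a listed thing).
The state is a dict: "time_s": time; "joints": joint angles; "qvel": joint speeds; "tau": joint torques, N m; "tool_pos": TCP position; "tool_rot": TCP orientation; "contact_force": force on the tool from outside, world axes, zero at the start; "moment": the same for the moment, N m; "finger_gap": finger opening in m; "gripper_force": force on a finger pad.
Only numpy, scipy, OpenCV 4.12 (cv2) and the standard library are available. Lean on these libraries where they do the work, as an engineer would, in place of code of your own. Each camera call takes 0.05 s, during which the arm holds its last target. There are 200 camera calls.

## Working session

There is one attempt and no reset: what is moved stays moved. The work goes in short steps, Python scripts to look and compute and a tool call to move; the robot and the scene stay as the last step left them, time stands still between calls to the robot, and variables do not carry over. Pictures are saved under pics/ and viewed, at most 14 in all, crops included, and the job is handed in when it is done.

Besides the shell and the picture viewer there is one more tool, called after ">>>" as name([rows], argument=value, ...), one row to a line, values as JSON. jog_arm: Moves the arm, as the interface text tells. Its arguments: {"type":"object","properties":{"rows":{"type":"array"}},"required":["rows"]}

```bash
ls; mkdir -p pics; cat > h.py <<'E'
import numpy as np,cv2
from cell import ctrl
def cal(n):
    c=ctrl.get_calibration(n);R=cv2.Rodrigues(np.array(c['rvec'],float))[0]
    return np.array(c['camera_matrix']),float(c['k1']),R,np.array(c['tvec'],float).ravel()
def rays(n,px):
    K,k,R,t=cal(n);px=np.atleast_2d(px).astype(float)
    d=(px-[K[0,2],K[1,2]])/[K[0,0],K[1,1]];u=d.copy()
    for _ in range(20):u=d/(1+k*(u**2).sum(1,keepdims=True))
    return np.c_[u,np.ones(len(u))],R,t
def at_z(n,px,z):
    r,R,t=rays(n,px);o=-R.T@t;w=r@R
    return o+w*((z-o[2])/w[:,2])[:,None]
def cloud(n,dep):
    v,u=np.mgrid[:480,:640];r,R,t=rays(n,np.c_[u.ravel(),v.ravel()])
    P=(r*dep.ravel()[:,None]-t)@R
    P[dep.ravel()==0]=np.nan
    return P.reshape(480,640,3)
def snap(n,f):
    p,d=ctrl.snapshot(n);cv2.imwrite('pics/'+f+'.png',p[:,:,::-1]);np.savez('/tmp/'+f,p=p,d=d);return p,d
E
python3 - <<'E'
from h import *
for n in('scene','top'):
    p,d=snap(n,n+'0')
    K,k,R,t=cal(n);print(n,-R.T@t)
    for o in['slide_box','square_box','wide_pot','small_pot','long_holder','square_holder','wide_round_holder','small_round_holder','reagent_bottle','seedling_pot']:
        P=cloud(n,d)
        for r in ctrl.regions_of(o,n)[:4]:
            m=r['mask'];print(o,round(r['score'],2),np.round(np.array(r['centre'])*[640,480]),m.sum(),np.round(np.nanmedian(P[m],0),3))
print(ctrl.state())
E
```

```text
pics
scene [ 1.27128935 -0.58667337  0.89354555]
slide_box 0.74 [247. 295.] 409 [ 0.61  -0.261  0.031]
square_box 0.86 [291. 258.] 640 [ 0.581 -0.106  0.038]
square_box 0.84 [248. 282.] 477 [ 0.609 -0.261  0.072]
square_box 0.64 [223. 333.] 815 [ 0.655 -0.361  0.039]
wide_pot 0.57 [238. 253.] 424 [ 0.509 -0.224  0.08 ]
small_pot 0.83 [244. 269.] 287 [ 0.598 -0.254  0.114]
small_pot 0.68 [294. 217.] 451 [ 0.434 -0.002  0.007]
long_holder 0.55 [391. 215.] 1468 [0.605 0.202 0.006]
square_holder 0.79 [349. 253.] 799 [0.636 0.02  0.006]
wide_round_holder 0.89 [297. 218.] 441 [ 0.436 -0.001  0.007]
small_round_holder 0.49 [403. 171.] 153 [0.48  0.379 0.007]
reagent_bottle 0.63 [155. 306.] 1221 [ 0.537 -0.443  0.078]
seedling_pot 0.94 [391. 269.] 909 [0.775 0.021 0.061]
seedling_pot 0.75 [236. 248.] 374 [ 0.509 -0.226  0.08 ]
seedling_pot 0.4 [240. 296.] 483 [ 0.606 -0.262  0.033]
top [ 0.48649796 -0.04923519  1.40945579]
slide_box 0.86 [409. 270.] 842 [ 0.537 -0.227  0.04 ]
square_box 0.58 [461. 225.] 546 [ 0.644 -0.354  0.04 ]
square_box 0.57 [414. 253.] 391 [ 0.581 -0.24   0.08 ]
wide_po
[... 739 characters left out ...]
]
{'time_s': 1.1, 'joints': array([-1.39168189,  0.59927325, -0.00246612,  1.59941056,  0.00178338,
        0.94293329, -0.07979783]), 'qvel': array([ 0.00258633, -0.00048572,  0.00075847, -0.00040331, -0.0005618 ,
        0.00051543,  0.00076337]), 'tau': array([-2.30043079e-03, -7.76223779e+01,  1.56254780e+00, -2.58384651e+01,
        1.23161607e-02,  2.10581871e-03, -1.05743877e-05]), 'tool_pos': array([0.18346964, 0.7013852 , 0.23129077]), 'tool_rot': array([ 4.00752613e-01,  3.11587558e+00, -3.89756771e-05]), 'contact_force': array([-0.28616215, -0.62903935,  0.14251151]), 'moment': array([-0.06828444, -0.0300634 , -0.04600602]), 'gripper_force': 0.0, 'finger_gap': 0.08552313942391813}
```

```bash
python3 - <<'E'
import cv2
a=cv2.imread('pics/top0.png');cv2.imwrite('pics/t_crop.png',cv2.resize(a[130:330,90:540],(800,356),interpolation=2))
b=a[190:310,370:530];cv2.imwrite('pics/t_crop2.png',cv2.resize(b,(800,600),interpolation=2))
E
```

```text
(no output)
```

View pics/scene0.png

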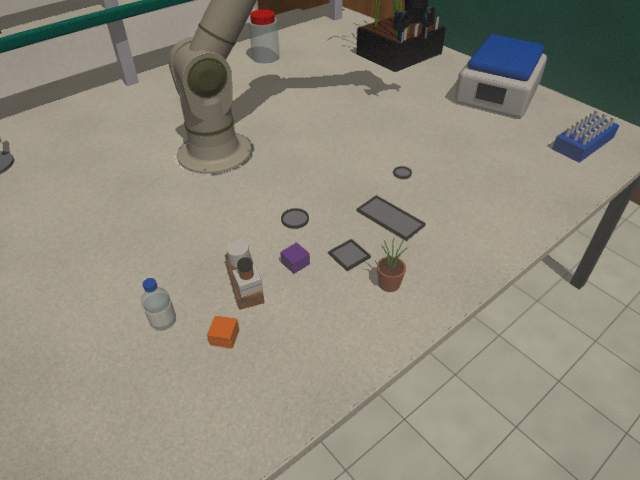

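View pics/t_crop.png

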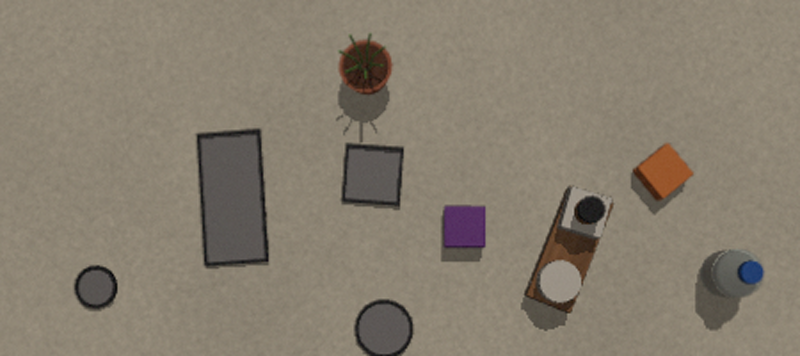

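View pics/t_crop2.png

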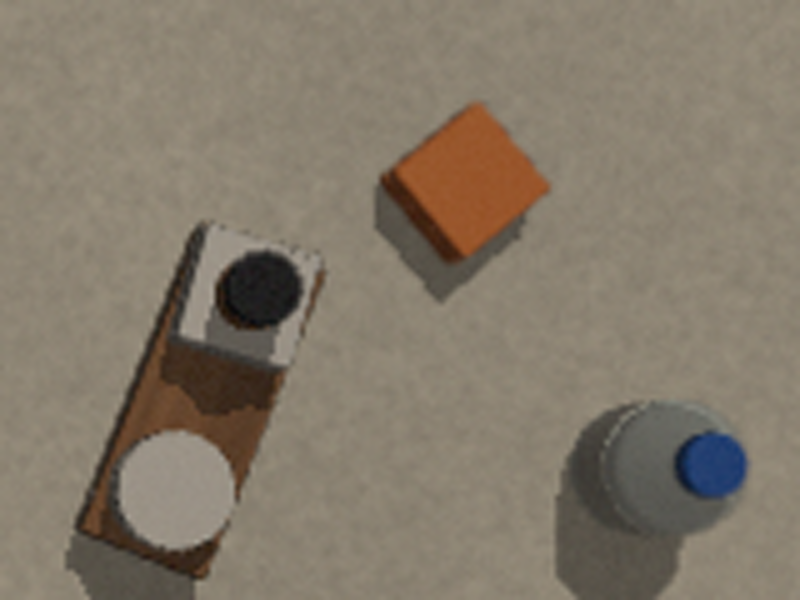

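The scene picture shows the stack at about (245,275), with the purple box at (295,258) and the orange box at (223,333). In the top view, three things look like the square box: white at (414,253), purple at (351,257) and orange at (463,226). The white one stands on the slide box with the black-lidded pot on it, so it is the one meant, and the enlarged crop confirms this. Next I measure.

```bash
cat >> h.py <<'E'
def rect(n,m,z):
    c=max(cv2.findContours(m.astype(np.uint8),cv2.RETR_EXTERNAL,cv2.CHAIN_APPROX_NONE)[0],key=cv2.contourArea)[:,0,:]
    W=at_z(n,c,z)[:,:2];r=cv2.minAreaRect((W*1000).astype(np.float32))
    u,v=np.where(m)[::-1];ctr=at_z(n,np.c_[u,v],z)[:,:2].mean(0)*1000
    return [np.round(x,1) for x in r],np.round(ctr,1)
E
python3 - <<'E'
from h import *
z=np.load('/tmp/top0.npz');p,d=z['p'],z['d'];P=cloud('top',d);Z=P[...,2];g=p.astype(int)
def box(a,b,c,e):
    m=np.zeros((480,640),bool);m[b:e,a:c]=1;return m
S=box(383,230,438,308)
print('small',rect('top',S&(Z>.11),.12), np.nanmedian(Z[S&(Z>.11)]))
print('sq',rect('top',box(395,230,438,270)&(Z>.07)&(Z<.088),.08))
m=S&(Z>.07)&(v:=np.mgrid[:480,:640][0]>270); print('wide',rect('top',m,.08), np.nanmedian(Z[m]))
print('slide+all',rect('top',S&(Z>.03),.04))
gr=g.sum(2); 
for nm,px in dict(long=(219,242),sq=(298,226),wide=(305,315),small=(143,291)).items():
    r=60 if nm=='long' else 27
    B=box(px[0]-r,px[1]-r,px[0]+r,px[1]+r)
    dk=B&(gr<gr[180:200,120:180].mean()*.82)
    n,l=cv2.connectedComponents(dk.astype(np.uint8));mm=l==l[px[1],px[0]]
    print(nm,gr[px[1],px[0]],mm.sum(),rect('top',mm,.01))
for nm,px in dict(purple=(351,257),orange=(463,226)).items():
    B=box(px[0]-22,px[1]-22,px[0]+22,px[1]+22);print(nm,rect('top',B&(Z>.03),.04))
B=box(470,255,530,310);print('bottle',rect('top',B&(Z>.1),.12))
print(gr[180:200,120:180].mean())
E
```

```text
small ([array([ 587.4, -249.7]), array([29.9, 29.7]), np.float64(0.8)], array([ 587.1, -249.9])) 0.1198363767295613
sq ([array([ 586.2, -249.6]), array([53. , 52.6]), np.float64(75.4)], array([ 584.5, -246.8]))
wide ([array([ 501.1, -219.1]), array([50. , 50.1]), np.float64(1.1)], array([ 500.8, -219.2])) 0.08019614058161358
slide+all ([array([ 544.4, -236.6]), array([ 61.5, 154.9]), np.float64(69.4)], array([ 542.9, -236.5]))
long 258 2844 ([array([598.3, 199.7]), array([178.7,  87.2]), np.float64(5.5)], array([598. , 199.8]))
sq 267 1199 ([array([645. ,  17.2]), array([ 77.5, 108.6]), np.float64(87.5)], array([633.2,  17.9]))
wide 266 932 ([array([433.2,  -2.9]), array([77.5, 75.6]), np.float64(1.7)], array([433.3,  -2.6]))
small 247 512 ([array([475.9, 375.8]), array([57.9, 56.9]), np.float64(1.8)], array([476.3, 374.8]))
purple ([array([ 567. , -102.8]), array([49.7, 49.6]), np.float64(1.4)], array([ 567. , -102.9]))
orange ([array([ 644.9, -355.6]), array([51.9, 52.7]), np.float64(41.3)], array([ 644.7, -355.6]))
bottle ([array([ 516.3, -436.4]), array([37.7, 34.2]), np.float64(82.2)], array([ 515.9, -436.6]))
392.5225
```

```bash
cat > go.py <<'E'
# usage: go.py x y z ydir_deg [x y z ydir ...]  (mm) -> rows units for successive legs, from measured pose
import sys
from h import *
s=ctrl.state();p=s['tool_pos'];R=cv2.Rodrigues(np.array(s['tool_rot']))[0]
a0=np.degrees(np.arctan2(R[1,1],R[0,1]))
print('t',round(s['time_s'],2),'pos',np.round(p*1000,1),'ydir',round(a0,2),'tilt',round(np.degrees(np.arccos(-R[2,2])),2),'gap',round(s['finger_gap']*1000,1),'F',np.round(s['contact_force'],1),'grip',round(s['gripper_force'],1),'q7',round(s['joints'][6],2))
v=list(map(float,sys.argv[1:]))
for i in range(0,len(v),4):
    q=np.array(v[i:i+3])/1000;a=v[i+3];d=q-p
    A=np.radians(a0);y=np.array([np.cos(A),np.sin(A),0]);x=np.array([-y[1],y[0],0])
    tw=(a0-a+90)%180-90
    print('leg',np.round(np.array([d@x,d@y,-d[2]])/.4,4),'twist',round(tw/180,4),'len',round(np.linalg.norm(d)*1000))
    p=q;a0=a0-tw
E
python3 - <<'E'
from h import *
z=np.load('/tmp/top0.npz');p,d=z['p'],z['d'];g=p.astype(int).sum(2)
m=np.zeros((480,640),np.uint8);m[203:252,271:325]=g[203:252,271:325]<322
m=cv2.morphologyEx(m,cv2.MORPH_OPEN,np.ones((7,7)));print(rect('top',m>0,.01))
P=cloud('top',d);Z=P[...,2]
m=np.zeros((480,640),bool);m[230:270,395:438]=1;m&=(Z>.077)
c=cv2.findContours(m.astype(np.uint8),0,1)[0][0];print(cv2.minAreaRect(c))
E
python3 go.py 450 225 231 75.3 587 -249.7 200 69.4 587 -249.7 92 69.4
```

```text
([array([632. ,  17.7]), array([77.4, 81.6]), np.float64(87.7)], array([632. ,  17.5]))
((419.2075500488281, 248.77359008789062), (23.900733947753906, 23.626014709472656), 15.945395469665527)
t 1.1 pos [183.5 701.4 231.3] ydir 75.34 tilt 0.0 gap 85.5 F [-0.3 -0.6  0.1] grip 0.0 q7 -0.08
leg [-9.460e-01 -9.836e-01  7.000e-04] twist 0.0002 len 546
leg [-0.6324 -1.061   0.0775] twist 0.0328 len 495
leg [0.   0.   0.27] twist 0.0 len 108
```

>>> jog_arm([
  {"gripper": 85,"travel": [-0.473,-0.492,0],"twist": 0},
  {"gripper": 85,"travel": [-0.473,-0.492,0],"twist": 0},
  {"gripper": 85,"travel": [-0.473,-0.492,0],"twist": 0},
  {"gripper": 85,"travel": [-0.473,-0.492,0],"twist": 0},
  {"gripper": 85,"travel": [-0.473,-0.492,0],"twist": 0},
])

```text
time_s: 1.72
tool_pos: [0.3189, 0.4596, 0.2317]
tool_rot: [0.407, 3.114, -0.001]
contact_force: [-0.2, 0.2, 0.7]
finger_gap: 0.0848
gripper_force: 0.0
```

>>> jog_arm([
  {"gripper": 85,"travel": [-0.473,-0.492,0],"twist": 0},
  {"gripper": 85,"travel": [-0.473,-0.492,0],"twist": 0},
  {"gripper": 85,"travel": [-0.473,-0.492,0],"twist": 0},
  {"gripper": 85,"travel": [-0.473,-0.492,0],"twist": 0},
  {"gripper": 85,"travel": [-0.473,-0.492,0],"twist": 0},
])

```text
time_s: 2.35
tool_pos: [0.4517, 0.222, 0.2316]
tool_rot: [0.407, 3.114, -0.0]
contact_force: [-0.4, 0.6, -0.1]
finger_gap: 0.0853
gripper_force: 0.0
```

```bash
python3 go.py 587 -249.7 200 69.4 
```

```text
t 2.35 pos [451.7 222.  231.6] ydir 75.12 tilt 0.06 gap 85.3 F [-0.4  0.6 -0.1] grip 0.0 q7 0.76
leg [-0.6297 -1.0529  0.0789] twist 0.0318 len 492
```

>>> jog_arm([
  {"gripper": 85,"travel": [-0.315,-0.526,0],"twist": 0},
  {"gripper": 85,"travel": [-0.315,-0.526,0],"twist": 0},
  {"gripper": 85,"travel": [-0.315,-0.526,0],"twist": 0},
  {"gripper": 85,"travel": [-0.315,-0.526,0],"twist": 0},
  {"gripper": 85,"travel": [-0.315,-0.526,0],"twist": 0},
])

```text
time_s: 2.98
tool_pos: [0.5199, -0.0149, 0.2315]
tool_rot: [0.411, 3.113, -0.002]
contact_force: [0.9, 0.4, 0.3]
finger_gap: 0.0849
gripper_force: 0.0
```

>>> jog_arm([
  {"gripper": 85,"travel": [-0.315,-0.526,0.08],"twist": 0.032},
  {"gripper": 85,"travel": [-0.315,-0.526,0.08],"twist": 0.032},
  {"gripper": 85,"travel": [-0.315,-0.526,0.08],"twist": 0.032},
  {"gripper": 85,"travel": [-0.315,-0.526,0.08],"twist": 0.032},
  {"gripper": 85,"travel": [-0.315,-0.526,0.08],"twist": 0.032},
])

```text
time_s: 3.6
tool_pos: [0.5878, -0.2499, 0.1984]
tool_rot: [0.564, 3.09, -0.003]
contact_force: [-0.2, -0.1, 0.2]
finger_gap: 0.0851
gripper_force: 0.0
```

```bash
python3 go.py 587 -249.7 93 69.4
```

```text
t 3.6 pos [ 587.8 -249.9  198.4] ydir 69.3 tilt 0.1 gap 85.1 F [-0.2 -0.1  0.2] grip 0.0 q7 1.6
leg [ 2.100e-03 -2.000e-04  2.635e-01] twist -0.0005 len 105
```

>>> jog_arm([
  {"gripper": 85,"travel": [0.002,0,0.08],"twist": 0},
  {"gripper": 85,"travel": [0.002,0,0.16],"twist": 0},
  {"gripper": 85,"travel": [0.002,0,0.22],"twist": 0},
  {"gripper": 85,"travel": [0.002,0,0.25],"twist": 0},
  {"gripper": 85,"travel": [0.002,0,0.263],"twist": 0},
])

```text
time_s: 4.22
tool_pos: [0.587, -0.2444, 0.0938]
tool_rot: [-0.554, -3.092, -0.001]
contact_force: [-0.3, -0.4, -0.9]
finger_gap: 0.0848
gripper_force: 0.0
```

>>> jog_arm([
  {"gripper": 60,"travel": [0,0,0],"twist": 0},
  {"gripper": 40,"travel": [0,0,0],"twist": 0},
  {"gripper": 32,"travel": [0,0,0],"twist": 0},
  {"gripper": 25,"travel": [0,0,0],"twist": 0},
  {"gripper": 25,"travel": [0,0,0],"twist": 0},
])

```text
time_s: 4.85
tool_pos: [0.5869, -0.2459, 0.0951]
tool_rot: [0.557, 3.091, -0.0]
contact_force: [-2.2, 0.0, 4.8]
finger_gap: 0.0303
gripper_force: 59.0
```

>>> jog_arm([
  {"gripper": 25,"travel": [0,0,0],"twist": 0},
  {"gripper": 25,"travel": [0,0,0],"twist": 0},
  {"gripper": 25,"travel": [0,0,-0.01],"twist": 0},
  {"gripper": 25,"travel": [0,0,-0.04],"twist": 0},
  {"gripper": 25,"travel": [0,0,-0.1],"twist": 0},
])

```text
time_s: 5.48
tool_pos: [0.5861, -0.2455, 0.1344]
tool_rot: [-0.557, -3.09, -0.0]
contact_force: [-0.5, -0.1, -0.4]
finger_gap: 0.0305
gripper_force: 59.3
```

```bash
python3 - <<'E'
from h import *
snap('scene','s1')
a=cv2.imread('pics/s1.png');cv2.imwrite('pics/s1c.png',cv2.resize(a[180:360,130:370],(800,600),interpolation=2))
E
python3 go.py 560 0 180 69.4  476 375.5 100 69.4 476 375.5 17 69.4
```

```text
t 5.53 pos [ 587.7 -246.3  138. ] ydir 69.57 tilt 0.19 gap 30.5 F [ 0.3 -0.7  0.9] grip 59.3 q7 1.61
leg [ 0.2798  0.5529 -0.105 ] twist 0.0009 len 251
leg [0.5269 0.8048 0.2   ] twist 0.0 len 393
leg [0.     0.     0.2075] twist 0.0 len 83
```

View pics/s1c.png

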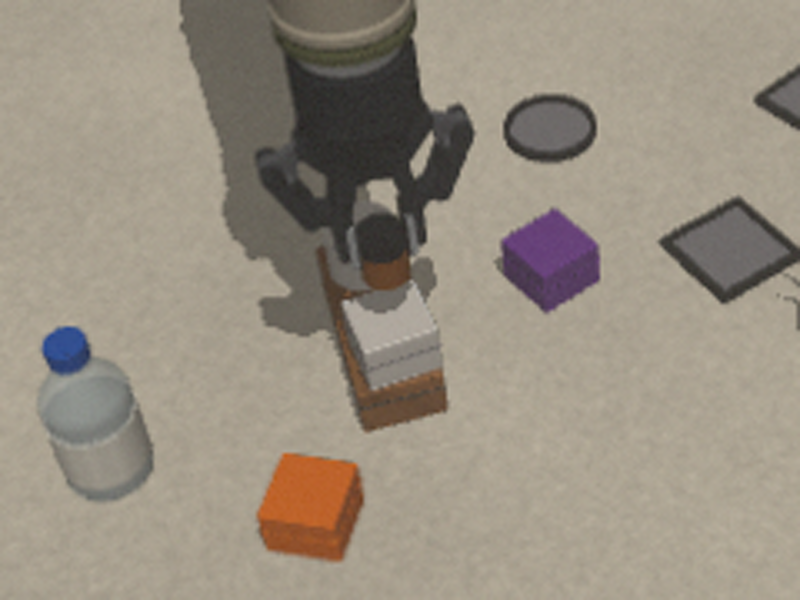

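The crop shows the amber pot gripped upright by its lid end and clear of the white box. The white box sits undisturbed on the slide box.

>>> jog_arm([
  {"gripper": 25,"travel": [0.02,0.04,-0.1],"twist": 0},
  {"gripper": 25,"travel": [0.1,0.19,-0.105],"twist": 0},
  {"gripper": 25,"travel": [0.18,0.34,-0.105],"twist": 0},
  {"gripper": 25,"travel": [0.24,0.46,-0.105],"twist": 0},
  {"gripper": 25,"travel": [0.28,0.55,-0.105],"twist": 0},
])

```text
time_s: 6.15
tool_pos: [0.5578, 0.0027, 0.1767]
tool_rot: [0.553, 3.092, 0.002]
contact_force: [0.6, -0.6, -0.2]
finger_gap: 0.0303
gripper_force: 59.5
```

>>> jog_arm([
  {"gripper": 25,"travel": [0.06,0.09,0.01],"twist": 0},
  {"gripper": 25,"travel": [0.12,0.18,0.02],"twist": 0},
  {"gripper": 25,"travel": [0.18,0.27,0.03],"twist": 0},
  {"gripper": 25,"travel": [0.23,0.35,0.04],"twist": 0},
  {"gripper": 25,"travel": [0.26,0.4,0.05],"twist": 0},
])

```text
time_s: 6.78
tool_pos: [0.5162, 0.1881, 0.1565]
tool_rot: [0.553, 3.092, 0.002]
contact_force: [0.6, 0.1, -0.6]
finger_gap: 0.0305
gripper_force: 59.5
```

>>> jog_arm([
  {"gripper": 25,"travel": [0.08,0.12,0.03],"twist": 0},
  {"gripper": 25,"travel": [0.16,0.25,0.08],"twist": 0},
  {"gripper": 25,"travel": [0.23,0.36,0.12],"twist": 0},
  {"gripper": 25,"travel": [0.26,0.4,0.15],"twist": 0},
  {"gripper": 25,"travel": [0.26,0.4,0.15],"twist": 0},
])

```text
time_s: 7.4
tool_pos: [0.474, 0.3729, 0.0954]
tool_rot: [-0.552, -3.092, 0.001]
contact_force: [-0.5, -0.8, -1.4]
finger_gap: 0.0303
gripper_force: 59.5
```

>>> jog_arm([
  {"gripper": 25,"travel": [0,0,0],"twist": 0},
  {"gripper": 25,"travel": [0,0,0],"twist": 0},
])

```text
time_s: 7.65
tool_pos: [0.4761, 0.3702, 0.0969]
tool_rot: [0.561, 3.09, 0.0]
contact_force: [-0.2, -0.5, -1.4]
finger_gap: 0.0302
gripper_force: 59.5
```

```bash
python3 go.py 476 375.5 19 69.4
```

```text
t 7.65 pos [476.1 370.2  96.9] ydir 69.43 tilt 0.06 gap 30.2 F [-0.2 -0.5 -1.4] grip 59.5 q7 0.62
leg [0.005  0.0122 0.1947] twist 0.0002 len 78
```

>>> jog_arm([
  {"gripper": 25,"travel": [0.004,0.011,0.05],"twist": 0},
  {"gripper": 25,"travel": [0.004,0.011,0.1],"twist": 0},
  {"gripper": 25,"travel": [0.004,0.011,0.14],"twist": 0},
  {"gripper": 25,"travel": [0.004,0.011,0.165],"twist": 0},
  {"gripper": 25,"travel": [0.004,0.011,0.175],"twist": 0},
])

```text
time_s: 8.28
tool_pos: [0.475, 0.3764, 0.0253]
tool_rot: [-0.557, -3.091, 0.001]
contact_force: [0.6, 0.0, -1.6]
finger_gap: 0.0305
gripper_force: 59.5
```

>>> jog_arm([
  {"gripper": 25,"travel": [0,0,0.005],"twist": 0},
  {"gripper": 25,"travel": [0,0,0.01],"twist": 0},
  {"gripper": 25,"travel": [0,0,0.01],"twist": 0},
])

```text
time_s: 8.65
tool_pos: [0.4751, 0.3767, 0.0223]
tool_rot: [0.557, 3.092, 0.0]
contact_force: [0.6, -0.0, -0.6]
finger_gap: 0.0304
gripper_force: 59.5
```

>>> jog_arm([
  {"gripper": 25,"travel": [0,0,0.003],"twist": 0},
  {"gripper": 25,"travel": [0,0,0.005],"twist": 0},
  {"gripper": 25,"travel": [0,0,0.005],"twist": 0},
])

```text
time_s: 9.02
tool_pos: [0.475, 0.3767, 0.0201]
tool_rot: [0.557, 3.092, -0.0]
contact_force: [-1.3, -0.8, -0.6]
finger_gap: 0.0301
gripper_force: 59.5
```

>>> jog_arm([
  {"gripper": 25,"travel": [0,0,0.0025],"twist": 0},
  {"gripper": 25,"travel": [0,0,0.0025],"twist": 0},
])

```text
time_s: 9.28
tool_pos: [0.4751, 0.3767, 0.0191]
tool_rot: [0.557, 3.092, 0.0]
contact_force: [-0.3, 0.0, 0.6]
finger_gap: 0.0303
gripper_force: 59.7
```

>>> jog_arm([
  {"gripper": 25,"travel": [0,0,0.0015],"twist": 0},
  {"gripper": 25,"travel": [0,0,0.0015],"twist": 0},
])

```text
time_s: 9.52
tool_pos: [0.4751, 0.3767, 0.0191]
tool_rot: [0.557, 3.092, 0.001]
contact_force: [-1.0, -0.9, 8.0]
finger_gap: 0.0303
gripper_force: 60.2
```

>>> jog_arm([
  {"gripper": 33,"travel": [0,0,0],"twist": 0},
  {"gripper": 38,"travel": [0,0,0],"twist": 0},
  {"gripper": 45,"travel": [0,0,0],"twist": 0},
  {"gripper": 60,"travel": [0,0,-0.01],"twist": 0},
  {"gripper": 80,"travel": [0,0,-0.04],"twist": 0},
])

```text
time_s: 10.15
tool_pos: [0.4748, 0.3764, 0.0345]
tool_rot: [-0.557, -3.091, 0.002]
contact_force: [-0.5, 0.8, -0.6]
finger_gap: 0.0763
gripper_force: 0.0
```

>>> jog_arm([
  {"gripper": 85,"travel": [0,0,-0.1],"twist": 0},
  {"gripper": 85,"travel": [0,0,-0.2],"twist": 0},
  {"gripper": 85,"travel": [0.0,-0.1,-0.3],"twist": 0},
  {"gripper": 85,"travel": [-0.08,-0.24,-0.32],"twist": 0},
  {"gripper": 85,"travel": [-0.14,-0.36,-0.32],"twist": 0},
])

```text
time_s: 10.78
tool_pos: [0.4779, 0.2209, 0.1645]
tool_rot: [0.555, 3.089, 0.003]
contact_force: [1.1, -1.0, -0.1]
finger_gap: 0.085
gripper_force: 0.0
```

```bash
cat > look.py <<'E'
import sys
from h import *
f=sys.argv[1];p,d=snap('top',f);P=cloud('top',d);Z=P[...,2]
def box(a,b,c,e):
    m=np.zeros((480,640),bool);m[b:e,a:c]=1;return m
for l in sys.argv[2:]:
    a,b,c,e,lo,hi,z=map(float,l.split(','));m=box(*map(int,(a,b,c,e)))&(Z>lo)&(Z<hi)
    print(l,rect('top',m,z) if m.sum()>20 else None,np.nanmedian(Z[m]))
E
python3 look.py t2 120,270,165,312,.03,.06,.044 395,230,438,270,.07,.095,.08 383,270,430,308,.07,.095,.08
python3 go.py 560 0 180 74 585 -248 150 74
```

```text
120,270,165,312,.03,.06,.044 None nan
395,230,438,270,.07,.095,.08 ([array([ 586.2, -249.2]), array([53.3, 53. ]), np.float64(74.8)], array([ 586.3, -249.4])) 0.080190446924391
383,270,430,308,.07,.095,.08 ([array([ 501.1, -219.1]), array([50. , 50.1]), np.float64(1.1)], array([ 500.9, -219.3])) 0.08027332753343852
t 10.82 pos [478.  212.  164.2] ydir 69.15 tilt 0.21 gap 84.7 F [-0.7 -7.9 -0.7] grip 0.0 q7 0.81
leg [-0.3802 -0.4224 -0.0395] twist -0.027 len 228
leg [-0.231  -0.5788  0.075 ] twist 0.0 len 251
  return np.nanmean(a, axis, out=out, keepdims=keepdims)
```

>>> jog_arm([
  {"gripper": 85,"travel": [-0.08,-0.09,-0.02],"twist": 0},
  {"gripper": 85,"travel": [-0.18,-0.2,-0.04],"twist": 0},
  {"gripper": 85,"travel": [-0.28,-0.31,-0.04],"twist": 0},
  {"gripper": 85,"travel": [-0.34,-0.38,-0.04],"twist": 0},
  {"gripper": 85,"travel": [-0.38,-0.42,-0.04],"twist": 0},
])

```text
time_s: 11.45
tool_pos: [0.5616, 0.0093, 0.1794]
tool_rot: [0.561, 3.09, -0.0]
contact_force: [-0.6, 0.3, 0.3]
finger_gap: 0.0847
gripper_force: 0.0
```

>>> jog_arm([
  {"gripper": 85,"travel": [-0.06,-0.12,0],"twist": -0.031},
  {"gripper": 85,"travel": [-0.12,-0.26,0.02],"twist": -0.031},
  {"gripper": 85,"travel": [-0.17,-0.4,0.04],"twist": -0.031},
  {"gripper": 85,"travel": [-0.2,-0.5,0.07],"twist": -0.031},
  {"gripper": 85,"travel": [-0.23,-0.58,0.08],"twist": -0.031},
])

```text
time_s: 12.08
tool_pos: [0.5657, -0.2398, 0.1466]
tool_rot: [-0.408, -3.114, 0.0]
contact_force: [0.2, 1.1, -0.8]
finger_gap: 0.085
gripper_force: 0.0
```

>>> jog_arm([
  {"gripper": 85,"travel": [0,0,0],"twist": 0},
  {"gripper": 85,"travel": [0,0,0],"twist": 0},
])

```text
time_s: 12.32
tool_pos: [0.5666, -0.237, 0.1469]
tool_rot: [0.405, 3.115, 0.001]
contact_force: [0.2, 0.3, 1.3]
finger_gap: 0.0851
gripper_force: 0.0
```

```bash
python3 look.py t3 120,270,165,312,.03,.06,.044
python3 go.py 586.2 -249.3 54 74.8
```

```text
120,270,165,312,.03,.06,.044 ([array([477.1, 374.3]), array([33.4, 32.3]), np.float64(83.0)], array([476.7, 373.4])) 0.04307248480227045
t 12.38 pos [ 566.7 -236.4  146.9] ydir 75.24 tilt 0.04 gap 85.0 F [ 0.3 -0.1 -0.1] grip 0.0 q7 1.69
leg [-0.0553 -0.0188  0.2323] twist 0.0024 len 96
```

>>> jog_arm([
  {"gripper": 85,"travel": [-0.055,-0.019,0.02],"twist": 0.002},
  {"gripper": 85,"travel": [-0.055,-0.019,0.08],"twist": 0.002},
  {"gripper": 85,"travel": [-0.055,-0.019,0.15],"twist": 0.002},
  {"gripper": 85,"travel": [-0.055,-0.019,0.205],"twist": 0.002},
  {"gripper": 85,"travel": [-0.055,-0.019,0.23],"twist": 0.002},
])

```text
time_s: 13.0
tool_pos: [0.5858, -0.249, 0.0537]
tool_rot: [-0.412, -3.113, -0.001]
contact_force: [-0.2, 0.1, -0.3]
finger_gap: 0.0851
gripper_force: 0.0
```

>>> jog_arm([
  {"gripper": 85,"travel": [0,0,0],"twist": 0},
  {"gripper": 85,"travel": [0,0,0],"twist": 0},
])

```text
time_s: 13.25
tool_pos: [0.5864, -0.2506, 0.0555]
tool_rot: [0.414, 3.113, -0.0]
contact_force: [-0.7, 0.3, 0.2]
finger_gap: 0.0848
gripper_force: 0.0
```

```bash
python3 go.py 586.2 -249.3 54 74.8
```

```text
t 13.25 pos [ 586.4 -250.6   55.5] ydir 74.83 tilt 0.08 gap 84.8 F [-0.7  0.3  0.2] grip 0.0 q7 1.71
leg [0.0013 0.0031 0.0036] twist 0.0002 len 2
```

>>> jog_arm([
  {"gripper": 65,"travel": [0,0.003,0],"twist": 0},
  {"gripper": 57,"travel": [0,0.003,0],"twist": 0},
  {"gripper": 52,"travel": [0,0.003,0],"twist": 0},
  {"gripper": 45,"travel": [0,0.003,0],"twist": 0},
  {"gripper": 45,"travel": [0,0.003,0],"twist": 0},
])

```text
time_s: 13.88
tool_pos: [0.5864, -0.2496, 0.0551]
tool_rot: [0.415, 3.113, 0.0]
contact_force: [-0.8, 1.2, 5.5]
finger_gap: 0.0508
gripper_force: 63.2
```

>>> jog_arm([
  {"gripper": 45,"travel": [0,0,0],"twist": 0},
  {"gripper": 45,"travel": [0,0,-0.01],"twist": 0},
  {"gripper": 45,"travel": [0,0,-0.04],"twist": 0},
  {"gripper": 45,"travel": [0,0,-0.12],"twist": 0},
  {"gripper": 45,"travel": [0,0,-0.2],"twist": 0},
])

```text
time_s: 14.5
tool_pos: [0.5858, -0.2497, 0.1358]
tool_rot: [-0.416, -3.114, 0.0]
contact_force: [-0.1, -0.2, -0.3]
finger_gap: 0.0512
gripper_force: 62.7
```

>>> jog_arm([
  {"gripper": 45,"travel": [0,0,-0.03],"twist": 0},
  {"gripper": 45,"travel": [0,0,-0.03],"twist": 0},
])

```text
time_s: 14.75
tool_pos: [0.5863, -0.2497, 0.1472]
tool_rot: [0.415, 3.113, -0.0]
contact_force: [-0.0, -0.5, -0.8]
finger_gap: 0.0505
gripper_force: 62.7
```

```bash
python3 look.py t4 383,270,430,308,.07,.095,.08 383,230,430,308,.03,.05,.04
python3 go.py 632 17.6 90 87 632 17.6 27 87
```

```text
383,270,430,308,.07,.095,.08 ([array([ 501.1, -218. ]), array([50. , 47.9]), np.float64(1.1)], array([ 501. , -218.4])) 0.08039341788524756
383,230,430,308,.03,.05,.04 ([array([ 531.9, -231.4]), array([ 61.3, 127.2]), np.float64(69.7)], array([ 535.6, -224.6])) 0.04012981326408391
t 14.8 pos [ 585.9 -249.5  146.2] ydir 74.81 tilt 0.01 gap 51.0 F [-0.3 -0.  -1.2] grip 62.7 q7 1.7
leg [0.0636 0.6746 0.1406] twist -0.0677 len 277
leg [0.     0.     0.1575] twist 0.0 len 63
```

>>> jog_arm([
  {"gripper": 45,"travel": [0.01,0.1,0],"twist": 0},
  {"gripper": 45,"travel": [0.02,0.24,0],"twist": 0},
  {"gripper": 45,"travel": [0.04,0.38,0],"twist": 0},
  {"gripper": 45,"travel": [0.05,0.48,0],"twist": 0},
  {"gripper": 45,"travel": [0.06,0.55,0],"twist": 0},
])

```text
time_s: 15.42
tool_pos: [0.62, -0.0283, 0.1448]
tool_rot: [-0.411, -3.112, -0.0]
contact_force: [-0.4, -0.8, -2.4]
finger_gap: 0.051
gripper_force: 62.8
```

>>> jog_arm([
  {"gripper": 45,"travel": [0.003,0.06,0.02],"twist": -0.035},
  {"gripper": 45,"travel": [0.003,0.11,0.06],"twist": -0.068},
  {"gripper": 45,"travel": [0.003,0.125,0.11],"twist": -0.068},
  {"gripper": 45,"travel": [0.003,0.125,0.14],"twist": -0.068},
  {"gripper": 45,"travel": [0.003,0.125,0.14],"twist": -0.068},
])

```text
time_s: 16.05
tool_pos: [0.6315, 0.0162, 0.0889]
tool_rot: [-0.085, -3.138, 0.002]
contact_force: [-0.4, -0.4, -0.8]
finger_gap: 0.0509
gripper_force: 62.8
```

>>> jog_arm([
  {"gripper": 45,"travel": [0,0,0],"twist": 0},
  {"gripper": 45,"travel": [0,0,0],"twist": 0},
])

```text
time_s: 16.3
tool_pos: [0.6329, 0.0171, 0.0912]
tool_rot: [0.083, 3.139, -0.0]
contact_force: [-0.1, 0.9, -0.9]
finger_gap: 0.0506
gripper_force: 62.8
```

```bash
python3 go.py 632 17.6 24 87
```

```text
t 16.3 pos [632.9  17.1  91.2] ydir 86.99 tilt 0.07 gap 50.6 F [-0.1  0.9 -0.9] grip 62.8 q7 1.45
leg [0.0023 0.0012 0.168 ] twist -0.0001 len 67
```

Contact is expected at a TCP height near 0.0195.

>>> jog_arm([
  {"gripper": 45,"travel": [0.002,0.001,0.05],"twist": 0},
  {"gripper": 45,"travel": [0.002,0.001,0.1],"twist": 0},
  {"gripper": 45,"travel": [0.002,0.001,0.145],"twist": 0},
  {"gripper": 45,"travel": [0.002,0.001,0.165],"twist": 0},
  {"gripper": 45,"travel": [0.002,0.001,0.17],"twist": 0},
])

```text
time_s: 16.92
tool_pos: [0.6315, 0.0179, 0.0218]
tool_rot: [-0.081, -3.14, 0.0]
contact_force: [0.2, 0.2, -1.1]
finger_gap: 0.0507
gripper_force: 62.8
```

>>> jog_arm([
  {"gripper": 45,"travel": [0,0,0.003],"twist": 0},
  {"gripper": 45,"travel": [0,0,0.005],"twist": 0},
  {"gripper": 45,"travel": [0,0,0.005],"twist": 0},
])

```text
time_s: 17.3
tool_pos: [0.632, 0.018, 0.0209]
tool_rot: [0.081, 3.14, 0.0]
contact_force: [-0.6, -0.1, -1.9]
finger_gap: 0.0508
gripper_force: 62.8
```

>>> jog_arm([
  {"gripper": 45,"travel": [0,0,0.002],"twist": 0},
  {"gripper": 45,"travel": [0,0,0.003],"twist": 0},
  {"gripper": 45,"travel": [0,0,0.003],"twist": 0},
])

```text
time_s: 17.68
tool_pos: [0.6318, 0.018, 0.0193]
tool_rot: [0.081, 3.14, 0.0]
contact_force: [-0.7, -0.2, -1.6]
finger_gap: 0.0512
gripper_force: 62.8
```

>>> jog_arm([
  {"gripper": 45,"travel": [0,0,0.0015],"twist": 0},
  {"gripper": 45,"travel": [0,0,0.0015],"twist": 0},
])

```text
time_s: 17.92
tool_pos: [0.6318, 0.018, 0.0191]
tool_rot: [0.081, 3.14, 0.0]
contact_force: [-2.0, 0.1, 5.1]
finger_gap: 0.0503
gripper_force: 63.5
```

>>> jog_arm([
  {"gripper": 45,"travel": [0,0,0.001],"twist": 0},
  {"gripper": 45,"travel": [0,0,0.001],"twist": 0},
])

```text
time_s: 18.18
tool_pos: [0.6318, 0.018, 0.0191]
tool_rot: [0.081, 3.14, 0.0]
contact_force: [-3.0, -0.1, 9.3]
finger_gap: 0.0511
gripper_force: 64.2
```

>>> jog_arm([
  {"gripper": 53,"travel": [0,0,0],"twist": 0},
  {"gripper": 58,"travel": [0,0,0],"twist": 0},
  {"gripper": 65,"travel": [0,0,0],"twist": 0},
  {"gripper": 75,"travel": [0,0,-0.01],"twist": 0},
  {"gripper": 85,"travel": [0,0,-0.04],"twist": 0},
])

```text
time_s: 18.8
tool_pos: [0.6314, 0.0179, 0.0344]
tool_rot: [-0.081, -3.14, 0.0]
contact_force: [-0.6, -0.2, 0.3]
finger_gap: 0.0848
gripper_force: 0.0
```

>>> jog_arm([
  {"gripper": 85,"travel": [0,0,-0.08],"twist": 0},
  {"gripper": 85,"travel": [0,0,-0.18],"twist": 0},
  {"gripper": 85,"travel": [0,0,-0.27],"twist": 0},
  {"gripper": 85,"travel": [0,0,-0.32],"twist": 0},
  {"gripper": 85,"travel": [0,0,-0.32],"twist": 0},
])

```text
time_s: 19.42
tool_pos: [0.6327, 0.018, 0.1647]
tool_rot: [0.081, 3.137, 0.001]
contact_force: [-0.0, 0.2, 0.0]
finger_gap: 0.0851
gripper_force: 0.0
```

```bash
python3 go.py 501 -218.8 150 69.6 501 -218.8 54 69.6
```

```text
t 19.43 pos [632.7  18.  164.7] ydir 87.04 tilt 0.23 gap 85.1 F [-0.   0.2  0. ] grip 0.0 q7 1.45
leg [ 0.2983 -0.6082  0.0369] twist 0.0969 len 271
leg [0.   0.   0.24] twist 0.0 len 96
```

>>> jog_arm([
  {"gripper": 85,"travel": [0.05,-0.1,0],"twist": 0.04},
  {"gripper": 85,"travel": [0.12,-0.24,0.01],"twist": 0.097},
  {"gripper": 85,"travel": [0.19,-0.38,0.02],"twist": 0.097},
  {"gripper": 85,"travel": [0.255,-0.52,0.03],"twist": 0.097},
  {"gripper": 85,"travel": [0.298,-0.608,0.037],"twist": 0.097},
])

```text
time_s: 20.05
tool_pos: [0.4977, -0.2213, 0.1467]
tool_rot: [-0.561, -3.09, 0.001]
contact_force: [0.2, -0.5, 0.4]
finger_gap: 0.085
gripper_force: 0.0
```

>>> jog_arm([
  {"gripper": 85,"travel": [0,0,0],"twist": 0},
  {"gripper": 85,"travel": [0,0,0],"twist": 0},
])

```text
time_s: 20.3
tool_pos: [0.5003, -0.2181, 0.1471]
tool_rot: [-0.556, -3.091, -0.001]
contact_force: [-0.7, -0.3, -0.0]
finger_gap: 0.0845
gripper_force: 0.0
```

```bash
python3 look.py t5 270,200,325,252,.03,.06,.044 120,270,165,312,.03,.06,.044; python3 go.py 501 -218.8 54 69.6
```

```text
270,200,325,252,.03,.06,.044 ([array([631.6,  17.1]), array([52.2, 52.7]), np.float64(87.0)], array([631.6,  17.2])) 0.04406462642317306
120,270,165,312,.03,.06,.044 ([array([477. , 373.6]), array([31.7, 34.6]), np.float64(2.6)], array([476.5, 372.9])) 0.04363475858671056
t 20.35 pos [ 500.6 -217.6  147.2] ydir 69.66 tilt 0.04 gap 84.8 F [ 0.2  0.4 -0.4] grip 0.0 q7 1.63
leg [-0.0018 -0.0024  0.2329] twist 0.0004 len 93
```

Both containers are placed well. The wide pot is next.

>>> jog_arm([
  {"gripper": 85,"travel": [-0.002,-0.002,0.05],"twist": 0},
  {"gripper": 85,"travel": [-0.002,-0.002,0.12],"twist": 0},
  {"gripper": 85,"travel": [-0.002,-0.002,0.18],"twist": 0},
  {"gripper": 85,"travel": [-0.002,-0.002,0.22],"twist": 0},
  {"gripper": 85,"travel": [-0.002,-0.002,0.23],"twist": 0},
])

```text
time_s: 20.98
tool_pos: [0.5007, -0.2188, 0.0546]
tool_rot: [-0.554, -3.091, -0.001]
contact_force: [0.2, -0.3, -0.2]
finger_gap: 0.0851
gripper_force: 0.0
```

>>> jog_arm([
  {"gripper": 70,"travel": [0,0,0],"twist": 0},
  {"gripper": 60,"travel": [0,0,0],"twist": 0},
  {"gripper": 54,"travel": [0,0,0],"twist": 0},
  {"gripper": 45,"travel": [0,0,0],"twist": 0},
  {"gripper": 45,"travel": [0,0,0],"twist": 0},
])

```text
time_s: 21.6
tool_pos: [0.501, -0.2199, 0.0566]
tool_rot: [0.557, 3.09, -0.0]
contact_force: [-1.1, 0.5, 9.5]
finger_gap: 0.0504
gripper_force: 61.0
```

>>> jog_arm([
  {"gripper": 45,"travel": [0,0,0],"twist": 0},
  {"gripper": 45,"travel": [0,0,-0.01],"twist": 0},
  {"gripper": 45,"travel": [0,0,-0.04],"twist": 0},
  {"gripper": 45,"travel": [0,0,-0.12],"twist": 0},
  {"gripper": 45,"travel": [0,0,-0.2],"twist": 0},
])

```text
time_s: 22.22
tool_pos: [0.5004, -0.2198, 0.1369]
tool_rot: [-0.557, -3.091, -0.0]
contact_force: [-0.1, -0.3, -0.3]
finger_gap: 0.0499
gripper_force: 62.5
```

>>> jog_arm([
  {"gripper": 45,"travel": [0,0,-0.02],"twist": 0},
  {"gripper": 45,"travel": [0,0,-0.02],"twist": 0},
])

```text
time_s: 22.48
tool_pos: [0.5008, -0.2197, 0.1441]
tool_rot: [0.556, 3.091, -0.0]
contact_force: [0.1, 0.0, -1.5]
finger_gap: 0.0505
gripper_force: 62.5
```

```bash
python3 look.py t6 383,230,430,308,.03,.05,.04; python3 go.py  433.3 -2.8 90 69.6 433.3 -2.8 24 69.6
```

```text
383,230,430,308,.03,.05,.04 ([array([ 567.3, -240.3]), array([ 51.3, 100.2]), np.float64(69.2)], array([ 563.9, -228.4])) 0.040377318309945016
t 22.52 pos [ 500.4 -219.6  143.3] ydir 69.59 tilt 0.01 gap 50.3 F [-0.6 -0.3 -0.8] grip 62.5 q7 1.63
leg [0.3463 0.4495 0.1333] twist -0.0001 len 233
leg [0.    0.    0.165] twist 0.0 len 66
```

>>> jog_arm([
  {"gripper": 45,"travel": [0.06,0.08,0],"twist": 0},
  {"gripper": 45,"travel": [0.14,0.18,0],"twist": 0},
  {"gripper": 45,"travel": [0.22,0.29,0],"twist": 0},
  {"gripper": 45,"travel": [0.3,0.39,0],"twist": 0},
  {"gripper": 45,"travel": [0.346,0.45,0],"twist": 0},
])

```text
time_s: 23.15
tool_pos: [0.4321, -0.0007, 0.1425]
tool_rot: [-0.553, -3.09, 0.001]
contact_force: [0.6, -0.7, 0.2]
finger_gap: 0.0503
gripper_force: 62.5
```

>>> jog_arm([
  {"gripper": 45,"travel": [0,0,0.01],"twist": 0},
  {"gripper": 45,"travel": [0,0,0.05],"twist": 0},
  {"gripper": 45,"travel": [0,0,0.11],"twist": 0},
  {"gripper": 45,"travel": [0,0,0.13],"twist": 0},
  {"gripper": 45,"travel": [0,0,0.13],"twist": 0},
])

```text
time_s: 23.78
tool_pos: [0.4334, -0.0035, 0.0908]
tool_rot: [-0.558, -3.09, 0.001]
contact_force: [0.5, 0.1, -0.6]
finger_gap: 0.0502
gripper_force: 62.6
```

>>> jog_arm([
  {"gripper": 45,"travel": [0,0,0],"twist": 0},
  {"gripper": 45,"travel": [0,0,0],"twist": 0},
])

```text
time_s: 24.02
tool_pos: [0.434, -0.0029, 0.0921]
tool_rot: [0.557, 3.091, 0.0]
contact_force: [-0.1, 0.5, 0.0]
finger_gap: 0.0501
gripper_force: 62.6
```

```bash
python3 go.py  433.3 -2.8 24 69.6
```

```text
t 24.02 pos [434.   -2.9  92.1] ydir 69.58 tilt 0.06 gap 50.1 F [-0.1  0.5  0. ] grip 62.6 q7 1.27
leg [ 0.0018 -0.0005  0.1701] twist -0.0001 len 68
```

>>> jog_arm([
  {"gripper": 45,"travel": [0.002,0,0.05],"twist": 0},
  {"gripper": 45,"travel": [0.002,0,0.1],"twist": 0},
  {"gripper": 45,"travel": [0.002,0,0.145],"twist": 0},
  {"gripper": 45,"travel": [0.002,0,0.165],"twist": 0},
  {"gripper": 45,"travel": [0.002,0,0.17],"twist": 0},
])

```text
time_s: 24.65
tool_pos: [0.4328, -0.0016, 0.0266]
tool_rot: [-0.556, -3.087, -0.003]
contact_force: [-0.3, 0.5, -1.1]
finger_gap: 0.0504
gripper_force: 62.6
```

>>> jog_arm([
  {"gripper": 45,"travel": [0,0,0.003],"twist": 0},
  {"gripper": 45,"travel": [0,0,0.005],"twist": 0},
  {"gripper": 45,"travel": [0,0,0.005],"twist": 0},
])

```text
time_s: 25.02
tool_pos: [0.4326, -0.0016, 0.0248]
tool_rot: [-0.556, -3.087, -0.003]
contact_force: [-0.5, 0.0, -1.2]
finger_gap: 0.0501
gripper_force: 62.6
```

>>> jog_arm([
  {"gripper": 45,"travel": [0,0,0.0015],"twist": 0},
  {"gripper": 45,"travel": [0,0,0.002],"twist": 0},
  {"gripper": 45,"travel": [0,0,0.002],"twist": 0},
])

```text
time_s: 25.4
tool_pos: [0.4323, -0.0017, 0.0237]
tool_rot: [-0.556, -3.086, -0.003]
contact_force: [-0.3, 0.6, -1.2]
finger_gap: 0.0503
gripper_force: 62.6
```

>>> jog_arm([
  {"gripper": 45,"travel": [0,0,0.003],"twist": 0},
  {"gripper": 45,"travel": [0,0,0.005],"twist": 0},
  {"gripper": 45,"travel": [0,0,0.005],"twist": 0},
])

```text
time_s: 25.78
tool_pos: [0.4323, -0.0017, 0.0217]
tool_rot: [-0.556, -3.086, -0.003]
contact_force: [0.4, -0.5, -1.0]
finger_gap: 0.0502
gripper_force: 62.6
```

>>> jog_arm([
  {"gripper": 45,"travel": [0,0,0.0015],"twist": 0},
  {"gripper": 45,"travel": [0,0,0.0025],"twist": 0},
  {"gripper": 45,"travel": [0,0,0.0025],"twist": 0},
])

```text
time_s: 26.15
tool_pos: [0.4323, -0.0017, 0.0207]
tool_rot: [-0.556, -3.086, -0.003]
contact_force: [-0.6, 0.0, -0.8]
finger_gap: 0.0503
gripper_force: 62.6
```

```bash
python3 go.py  433.3 -2.8 20 69.6; python3 -c "
from cell import ctrl;print(ctrl.state()['joints'])"
```

```text
t 26.15 pos [432.3  -1.7  20.7] ydir 69.58 tilt 0.33 gap 50.3 F [-0.6  0.  -0.8] grip 62.6 q7 2.14
leg [-0.0033 -0.0018  0.0018] twist -0.0001 len 2
[-0.2201982   0.68383111  0.14005939  2.41339452 -1.04005621  0.10618767
  2.14099087]
```

Joint 6 is close to its lower limit here. The holder has 8 mm of room, so I shift a few mm outward and then touch down.

>>> jog_arm([
  {"gripper": 45,"travel": [-0.006,0.002,-0.002],"twist": 0},
  {"gripper": 45,"travel": [-0.01,0.003,-0.002],"twist": 0},
  {"gripper": 45,"travel": [-0.01,0.003,-0.002],"twist": 0},
])

```text
time_s: 26.52
tool_pos: [0.4368, -0.0019, 0.0215]
tool_rot: [-0.556, -3.087, -0.003]
contact_force: [-0.4, 0.1, -0.2]
finger_gap: 0.0503
gripper_force: 62.6
```

```bash
python3 go.py  433.3 -2.8 20 69.6; python3 -c "
from cell import ctrl;print(ctrl.state()['joints'])"
```

```text
t 26.52 pos [436.8  -1.9  21.5] ydir 69.59 tilt 0.31 gap 50.3 F [-0.4  0.1 -0.2] grip 62.6 q7 2.14
leg [ 0.0074 -0.005   0.0037] twist -0.0001 len 4
[-0.23387484  0.6849479   0.16271331  2.40429441 -1.03260301  0.12312323
  2.13686533]
```

>>> jog_arm([
  {"gripper": 45,"travel": [0,0,0.002],"twist": 0},
  {"gripper": 45,"travel": [0,0,0.0025],"twist": 0},
  {"gripper": 45,"travel": [0,0,0.0025],"twist": 0},
])

```text
time_s: 26.9
tool_pos: [0.4363, -0.0018, 0.0206]
tool_rot: [-0.556, -3.086, -0.003]
contact_force: [-0.7, 1.0, 3.0]
finger_gap: 0.0507
gripper_force: 62.8
```

>>> jog_arm([
  {"gripper": 45,"travel": [0,0,0.001],"twist": 0},
  {"gripper": 45,"travel": [0,0,0.001],"twist": 0},
])

```text
time_s: 27.15
tool_pos: [0.4363, -0.0018, 0.0205]
tool_rot: [-0.556, -3.087, -0.004]
contact_force: [-1.7, 0.9, 11.3]
finger_gap: 0.0501
gripper_force: 63.9
```

>>> jog_arm([
  {"gripper": 45,"travel": [0,0,0.001],"twist": 0},
  {"gripper": 45,"travel": [0,0,0.001],"twist": 0},
])

```text
time_s: 27.4
tool_pos: [0.4363, -0.0018, 0.0205]
tool_rot: [-0.556, -3.087, -0.004]
contact_force: [-1.2, 1.4, 19.1]
finger_gap: 0.0503
gripper_force: 64.7
```

```bash
 python3 -c "
from cell import ctrl;print(ctrl.state()['joints'])"
```

```text
[-0.22609487  0.68607003  0.15162118  2.40550982 -1.03362351  0.11605854
  2.1368688 ]
```

>>> jog_arm([
  {"gripper": 45,"travel": [0,0,-0.002],"twist": 0},
  {"gripper": 53,"travel": [0,0,-0.002],"twist": 0},
  {"gripper": 60,"travel": [0,0,-0.002],"twist": 0},
  {"gripper": 75,"travel": [0,0,-0.002],"twist": 0},
  {"gripper": 85,"travel": [0,0,-0.03],"twist": 0},
])

```text
time_s: 28.02
tool_pos: [0.4362, -0.0022, 0.0313]
tool_rot: [-0.557, -3.085, -0.003]
contact_force: [-0.1, 0.5, 1.0]
finger_gap: 0.0847
gripper_force: 0.0
```

>>> jog_arm([
  {"gripper": 85,"travel": [0,0,-0.08],"twist": 0},
  {"gripper": 85,"travel": [0,0,-0.18],"twist": 0},
  {"gripper": 85,"travel": [-0.03,0,-0.27],"twist": 0},
  {"gripper": 85,"travel": [-0.1,0,-0.32],"twist": 0},
  {"gripper": 85,"travel": [-0.2,0,-0.32],"twist": 0},
])

```text
time_s: 28.65
tool_pos: [0.513, -0.0297, 0.1607]
tool_rot: [-0.554, -3.088, -0.004]
contact_force: [0.8, 0.2, -0.6]
finger_gap: 0.0846
gripper_force: 0.0
```

```bash
 python3 -c "
from cell import ctrl;print(ctrl.state()['joints'])"; python3 look.py t7 280,290,330,340,.03,.06,.044 375,225,445,312,.02,.05,.04;python3 go.py 543 -235 130 69.4 543 -235 14 69.4
```

```text
[-0.55764434  0.56008557  0.75269166  2.1744003  -0.6515187   0.64808585
  1.87674801]
280,290,330,340,.03,.06,.044 None nan
375,225,445,312,.02,.05,.04 ([array([ 542.3, -235.4]), array([ 62.4, 150.5]), np.float64(69.4)], array([ 541.8, -235.5])) 0.03997766387832432
t 28.7 pos [518.7 -31.8 160.6] ydir 69.66 tilt 0.09 gap 85.1 F [ 8.2 -1.9  2.2] grip 0.0 q7 1.88
leg [-0.2335 -0.4553  0.0765] twist 0.0015 len 207
leg [0.   0.   0.29] twist 0.0 len 116
  return np.nanmean(a, axis, out=out, keepdims=keepdims)
```

View pics/t7.png

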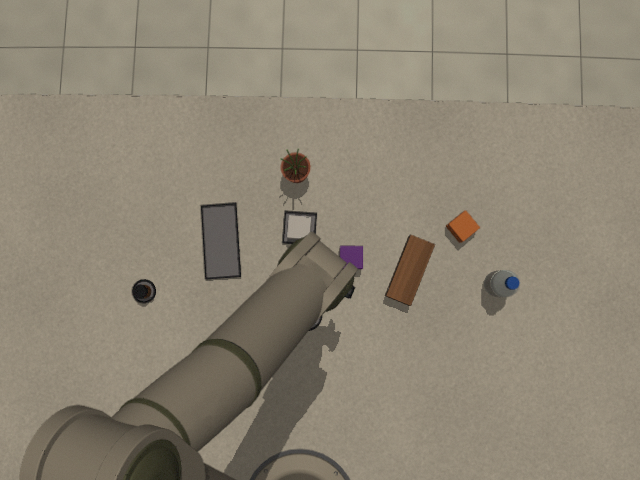

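The top view shows the amber pot in its holder at (143,291) and the white box in its holder at (299,227). The bare slide box lies at (410,270), and the arm hides the wide holder at (305,315).

>>> jog_arm([
  {"gripper": 85,"travel": [-0.04,-0.08,0],"twist": 0.001},
  {"gripper": 85,"travel": [-0.1,-0.19,0.02],"twist": 0.001},
  {"gripper": 85,"travel": [-0.16,-0.31,0.04],"twist": 0.001},
  {"gripper": 85,"travel": [-0.21,-0.41,0.06],"twist": 0.001},
  {"gripper": 85,"travel": [-0.233,-0.455,0.076],"twist": 0.001},
])

```text
time_s: 29.32
tool_pos: [0.5352, -0.2363, 0.1277]
tool_rot: [-0.566, -3.085, -0.001]
contact_force: [0.1, 0.0, -0.1]
finger_gap: 0.0849
gripper_force: 0.0
```

>>> jog_arm([
  {"gripper": 85,"travel": [0,0,0],"twist": 0},
  {"gripper": 85,"travel": [0,0,0],"twist": 0},
])

```text
time_s: 29.58
tool_pos: [0.5355, -0.2322, 0.1279]
tool_rot: [-0.56, -3.085, -0.004]
contact_force: [-0.4, -0.2, -0.2]
finger_gap: 0.0851
gripper_force: 0.0
```

```bash
 python3 look.py t8 280,290,330,340,.03,.06,.044;python3 go.py 542.3 -235.4 16 69.4;  python3 -c "
from cell import ctrl;print(ctrl.state()['joints'])"
```

```text
280,290,330,340,.03,.06,.044 ([array([449.8,   4.2]), array([21.9, 49.9]), np.float64(28.1)], array([448.2,   3.2])) 0.044253740317627875
t 29.62 pos [ 535.7 -231.9  128.1] ydir 69.46 tilt 0.38 gap 85.1 F [ 0.5 -0.4  0. ] grip 0.0 q7 2.2
leg [-0.0185 -0.0025  0.2802] twist 0.0004 len 112
[-0.11516331  0.66215808  0.66164433  2.03985685 -0.65829237  0.66736303
  2.19653204]
```

>>> jog_arm([
  {"gripper": 85,"travel": [-0.018,-0.003,0.03],"twist": 0},
  {"gripper": 85,"travel": [-0.018,-0.003,0.1],"twist": 0},
  {"gripper": 85,"travel": [-0.018,-0.003,0.18],"twist": 0},
  {"gripper": 85,"travel": [-0.018,-0.003,0.25],"twist": 0},
  {"gripper": 85,"travel": [-0.018,-0.003,0.28],"twist": 0},
])

```text
time_s: 30.25
tool_pos: [0.5413, -0.2357, 0.0143]
tool_rot: [-0.559, -3.084, -0.004]
contact_force: [-0.6, -0.4, -0.1]
finger_gap: 0.0851
gripper_force: 0.0
```

>>> jog_arm([
  {"gripper": 85,"travel": [0,0,0],"twist": 0},
  {"gripper": 85,"travel": [0,0,0],"twist": 0},
])

```text
time_s: 30.5
tool_pos: [0.5421, -0.2368, 0.0169]
tool_rot: [-0.561, -3.087, -0.002]
contact_force: [-0.7, 0.4, -0.3]
finger_gap: 0.0852
gripper_force: 0.0
```

```bash
 python3 go.py 542.3 -235.4 16 69.4
```

```text
t 30.5 pos [ 542.1 -236.8   16.9] ydir 69.4 tilt 0.26 gap 85.2 F [-0.7  0.4 -0.3] grip 0.0 q7 2.33
leg [0.0007 0.0035 0.0022] twist 0.0 len 2
```

>>> jog_arm([
  {"gripper": 72,"travel": [0,0.0025,0],"twist": 0},
  {"gripper": 65,"travel": [0,0.0025,0],"twist": 0},
  {"gripper": 60,"travel": [0,0.0025,0],"twist": 0},
  {"gripper": 53,"travel": [0,0.0025,0],"twist": 0},
  {"gripper": 53,"travel": [0,0.0025,0],"twist": 0},
])

```text
time_s: 31.12
tool_pos: [0.5422, -0.2356, 0.0169]
tool_rot: [-0.561, -3.086, -0.003]
contact_force: [-1.3, 1.1, 8.1]
finger_gap: 0.0588
gripper_force: 64.4
```

>>> jog_arm([
  {"gripper": 53,"travel": [0,0,0],"twist": 0},
  {"gripper": 53,"travel": [0,0,-0.01],"twist": 0},
  {"gripper": 53,"travel": [0,0,-0.04],"twist": 0},
  {"gripper": 53,"travel": [0,0,-0.1],"twist": 0},
  {"gripper": 53,"travel": [0,0,-0.2],"twist": 0},
])

```text
time_s: 31.75
tool_pos: [0.5415, -0.2355, 0.0965]
tool_rot: [-0.561, -3.083, -0.003]
contact_force: [-0.0, 0.6, -2.6]
finger_gap: 0.0588
gripper_force: 65.4
```

>>> jog_arm([
  {"gripper": 53,"travel": [0,0,-0.08],"twist": 0},
  {"gripper": 53,"travel": [0,0,-0.14],"twist": 0},
  {"gripper": 53,"travel": [0,0,-0.14],"twist": 0},
])

```text
time_s: 32.12
tool_pos: [0.5433, -0.2363, 0.1539]
tool_rot: [-0.561, -3.089, -0.002]
contact_force: [-0.2, -1.5, -3.4]
finger_gap: 0.0584
gripper_force: 65.7
```

```bash
 python3 go.py 530 -40 150 69.4 598 199.8 110 95.5; python3 - <<'E'
from h import *
snap('scene','s9')
a=cv2.imread('pics/s9.png');cv2.imwrite('pics/s9c.png',cv2.resize(a[130:370,150:470],(800,600),interpolation=2))
E
```

```text
t 32.12 pos [ 543.3 -236.3  153.9] ydir 69.4 tilt 0.16 gap 58.4 F [-0.2 -1.5 -3.4] grip 65.7 q7 2.17
leg [0.2037 0.4477 0.0098] twist 0.0 len 197
leg [0.0518 0.621  0.1   ] twist -0.145 len 252
```

View pics/s9c.png

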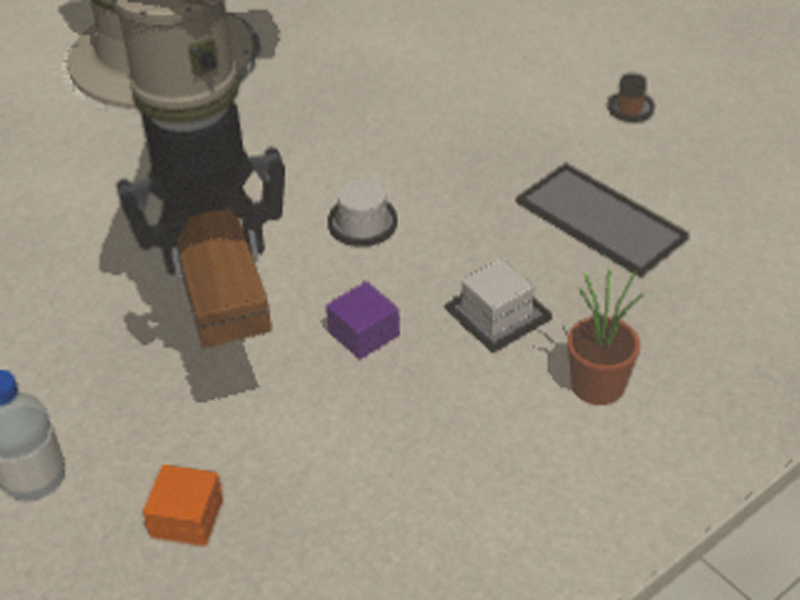

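The crop shows the slide box level in the grip. The wide pot, white box and amber pot each sit in their holders. Next I carry the slide box to the long holder.

>>> jog_arm([
  {"gripper": 53,"travel": [0.03,0.07,0],"twist": 0},
  {"gripper": 53,"travel": [0.08,0.17,0],"twist": 0},
  {"gripper": 53,"travel": [0.13,0.29,0],"twist": 0},
  {"gripper": 53,"travel": [0.175,0.39,0],"twist": 0},
  {"gripper": 53,"travel": [0.204,0.448,0],"twist": 0},
])

```text
time_s: 32.8
tool_pos: [0.5282, -0.0369, 0.1513]
tool_rot: [-0.557, -3.084, -0.003]
contact_force: [0.8, -0.7, -3.9]
finger_gap: 0.0584
gripper_force: 65.7
```

>>> jog_arm([
  {"gripper": 53,"travel": [0.01,0.1,0],"twist": -0.02},
  {"gripper": 53,"travel": [0.02,0.24,0],"twist": -0.06},
  {"gripper": 53,"travel": [0.035,0.39,0],"twist": -0.1},
  {"gripper": 53,"travel": [0.045,0.52,0],"twist": -0.13},
  {"gripper": 53,"travel": [0.052,0.62,0],"twist": -0.145},
])

```text
time_s: 33.42
tool_pos: [0.5965, 0.2025, 0.1513]
tool_rot: [0.157, -3.131, -0.004]
contact_force: [0.5, -0.7, -3.3]
finger_gap: 0.0591
gripper_force: 65.7
```

>>> jog_arm([
  {"gripper": 53,"travel": [0,0,0],"twist": 0},
  {"gripper": 53,"travel": [0,0,0],"twist": 0},
  {"gripper": 53,"travel": [0,0,0],"twist": 0},
])

```text
time_s: 33.8
tool_pos: [0.5967, 0.1982, 0.1526]
tool_rot: [0.147, -3.132, -0.003]
contact_force: [1.2, -0.1, -2.9]
finger_gap: 0.0588
gripper_force: 65.7
```

```bash
 python3 go.py 598 199.8 30 95.5; python3 look.py t9 280,290,330,340,.03,.06,.044; python3 -c "
from cell import ctrl;print(ctrl.state()['joints'])"
```

```text
t 33.8 pos [596.7 198.2 152.6] ydir 95.36 tilt 0.36 gap 58.8 F [ 1.2 -0.1 -2.9] grip 65.7 q7 1.83
leg [-0.0036  0.0037  0.3066] twist -0.0008 len 123
280,290,330,340,.03,.06,.044 ([array([436.6,  -2.9]), array([48.9, 49.2]), np.float64(1.6)], array([436.5,  -2.7])) 0.044144252621426905
[-0.81986345  0.66476166  0.65073557  1.92024144 -0.58086123  0.7573781
  1.8314551 ]
```

>>> jog_arm([
  {"gripper": 53,"travel": [-0.003,0.004,0.04],"twist": -0.001},
  {"gripper": 53,"travel": [-0.003,0.004,0.12],"twist": -0.001},
  {"gripper": 53,"travel": [-0.003,0.004,0.21],"twist": -0.001},
  {"gripper": 53,"travel": [-0.003,0.004,0.28],"twist": -0.001},
  {"gripper": 53,"travel": [-0.003,0.004,0.305],"twist": -0.001},
])

```text
time_s: 34.48
tool_pos: [0.5964, 0.2013, 0.0287]
tool_rot: [0.154, -3.13, -0.003]
contact_force: [-0.4, 1.1, -3.4]
finger_gap: 0.0587
gripper_force: 65.6
```

>>> jog_arm([
  {"gripper": 53,"travel": [0,0,0.002],"twist": 0},
  {"gripper": 53,"travel": [0,0,0.003],"twist": 0},
  {"gripper": 53,"travel": [0,0,0.003],"twist": 0},
])

```text
time_s: 34.85
tool_pos: [0.5981, 0.2022, 0.0308]
tool_rot: [0.156, -3.134, -0.005]
contact_force: [-1.1, 0.9, -2.9]
finger_gap: 0.0586
gripper_force: 65.6
```

```bash
 python3 go.py 598 199.8 21 95.5; python3 -c "
from cell import ctrl;print(ctrl.state()['joints'])"
```

```text
t 34.85 pos [598.1 202.2  30.8] ydir 95.68 tilt 0.28 gap 58.6 F [-1.1  0.9 -2.9] grip 65.6 q7 1.95
leg [ 0.0007 -0.0059  0.0245] twist 0.001 len 10
[-0.71896139  0.81211671  0.48518014  1.97157123 -0.72805493  0.540858
  1.95225962]
```

>>> jog_arm([
  {"gripper": 53,"travel": [0,-0.006,0.006],"twist": 0},
  {"gripper": 53,"travel": [0,-0.006,0.012],"twist": 0},
  {"gripper": 53,"travel": [0,-0.006,0.017],"twist": 0},
  {"gripper": 53,"travel": [0,-0.006,0.02],"twist": 0},
  {"gripper": 53,"travel": [0,-0.006,0.02],"twist": 0},
])

```text
time_s: 35.48
tool_pos: [0.5977, 0.1996, 0.0217]
tool_rot: [0.155, -3.133, -0.005]
contact_force: [0.4, 0.7, -2.6]
finger_gap: 0.0585
gripper_force: 65.7
```

>>> jog_arm([
  {"gripper": 53,"travel": [0,0,0.002],"twist": 0},
  {"gripper": 53,"travel": [0,0,0.003],"twist": 0},
  {"gripper": 53,"travel": [0,0,0.003],"twist": 0},
])

```text
time_s: 35.85
tool_pos: [0.5978, 0.1996, 0.021]
tool_rot: [0.155, -3.133, -0.005]
contact_force: [-1.2, -0.5, 2.5]
finger_gap: 0.0586
gripper_force: 66.4
```

>>> jog_arm([
  {"gripper": 53,"travel": [0,0,0.0015],"twist": 0},
  {"gripper": 53,"travel": [0,0,0.0015],"twist": 0},
])

```text
time_s: 36.1
tool_pos: [0.5978, 0.1996, 0.0209]
tool_rot: [0.155, -3.133, -0.006]
contact_force: [-3.4, 0.5, 10.6]
finger_gap: 0.0589
gripper_force: 67.3
```

Contact. I release, retreat, lift clear and check.

>>> jog_arm([
  {"gripper": 60,"travel": [0,0,0],"twist": 0},
  {"gripper": 64,"travel": [0,0,0],"twist": 0},
  {"gripper": 72,"travel": [0,0,0],"twist": 0},
  {"gripper": 85,"travel": [0,0,0],"twist": 0},
  {"gripper": 85,"travel": [0,0,-0.02],"twist": 0},
])

```text
time_s: 36.72
tool_pos: [0.5974, 0.1994, 0.0278]
tool_rot: [0.155, -3.132, -0.004]
contact_force: [-0.1, 0.5, -0.4]
finger_gap: 0.0847
gripper_force: 0.0
```

>>> jog_arm([
  {"gripper": 85,"travel": [0,0,-0.08],"twist": 0},
  {"gripper": 85,"travel": [0,0,-0.18],"twist": 0},
  {"gripper": 85,"travel": [0,0,-0.3],"twist": 0},
  {"gripper": 85,"travel": [0,0,-0.42],"twist": 0},
  {"gripper": 85,"travel": [0,0,-0.45],"twist": 0},
])

```text
time_s: 37.35
tool_pos: [0.5999, 0.199, 0.2116]
tool_rot: [0.155, -3.137, -0.007]
contact_force: [-1.1, 0.5, -0.2]
finger_gap: 0.0851
gripper_force: 0.0
```

>>> jog_arm([
  {"gripper": 85,"travel": [-0.05,0.1,0],"twist": 0},
  {"gripper": 85,"travel": [-0.08,0.25,0],"twist": 0},
  {"gripper": 85,"travel": [-0.1,0.4,0],"twist": 0},
  {"gripper": 85,"travel": [-0.1,0.5,0],"twist": 0},
  {"gripper": 85,"travel": [-0.1,0.5,0],"twist": 0},
])

```text
time_s: 37.98
tool_pos: [0.6166, 0.4068, 0.2066]
tool_rot: [0.165, -3.13, -0.005]
contact_force: [0.6, -1.2, -0.4]
finger_gap: 0.0851
gripper_force: 0.0
```

>>> jog_arm([
  {"gripper": 85,"travel": [0,0,0],"twist": 0},
  {"gripper": 85,"travel": [0,0,0],"twist": 0},
])

```text
time_s: 38.22
tool_pos: [0.6191, 0.4002, 0.2086]
tool_rot: [0.152, -3.133, -0.004]
contact_force: [-0.5, -0.4, 1.0]
finger_gap: 0.0849
gripper_force: 0.0
```

```bash
python3 look.py t10 170,190,260,292,.03,.06,.044 270,200,325,252,.03,.06,.044  280,290,330,340,.03,.06,.044 120,270,165,312,.03,.06,.044; python3 - <<'E'
from h import *
a=cv2.imread('pics/t10.png');cv2.imwrite('pics/t10c.png',cv2.resize(a[130:350,110:540],(800,409),interpolation=2))
snap('scene','s10')
E
```

```text
170,190,260,292,.03,.06,.044 ([array([597.8, 198.1]), array([150.7,  62.3]), np.float64(5.6)], array([597.5, 198.1])) 0.04379830361969452
270,200,325,252,.03,.06,.044 ([array([631.4,  17.1]), array([52.2, 53.2]), np.float64(87.0)], array([631.6,  17.2])) 0.04371587509606441
280,290,330,340,.03,.06,.044 ([array([436.6,  -2.9]), array([48.9, 49.2]), np.float64(1.6)], array([436.5,  -2.8])) 0.04417977335092513
120,270,165,312,.03,.06,.044 ([array([477. , 373.6]), array([31.7, 34.6]), np.float64(2.6)], array([476.5, 373. ])) 0.04354679240957256
```

View pics/t10c.png

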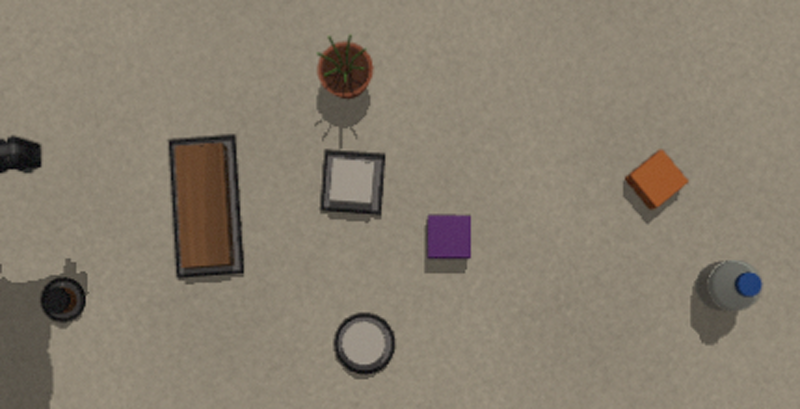

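View pics/s10.png

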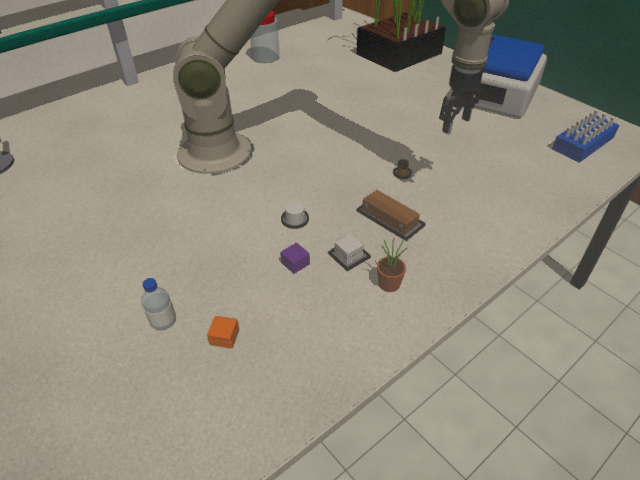

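Both views show all four containers upright and flat inside their own holders: slide box, white box, wide pot and amber pot. The bottle, seedling and look-alikes have not moved, and the gripper is clear.

```bash
python3 -c "
from cell import ctrl;print(ctrl.close_job())"
```

```text
the job is handed in; nothing more can be done
None
```

The job is handed in at about 38 s of the 106 s allowed: all four containers sit upright and flat in their holders, placed in the order small pot, square box, wide pot, slide box; the one doubt is that joint 6 read 0.106 rad, just under its listed 0.11 lower limit, while I lowered the wide pot, so I moved it outward right away.

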